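# Catch the thread of a jig's clamp screw and hold it started

### The job

Slide the red lock grip of the clamp jig all the way to its far end stop, so that its blade uncovers the T-bar clamp screw. The screw only rests loosely on its thread: turn it backward (counter-clockwise from above) until it drops one thread and stop there, then turn it forward (clockwise) one full turn to start it properly. Finish while still gripping the T-bar, holding the screw still at that place, and leave the loose things lying around where they are.

Things in the scene. Friction and masses are not known exactly. Their poses are not given: they have to be found in the camera images.
- jig: Clamp jig fixed to the bench: grey base 110 x 290 x 12 mm reaching x -55..55, y -155..135 mm in its frame (origin on the bench top, z up). Blue threaded boss, 56 mm across, top at z = 52, on the axis x = 0, y = 85 mm. Grey guide block for the lock slide: x -31..31, y -152..5, top at z = 97 mm.
- lock_slide (a joint): Lock slide on top of the guide block, m: starts at 0 to 0.02 (blade over the T-bar), moves along the jig's -y axis (away from the boss) to its end stop at 0.110. Stiff by about 3 N of friction, no spring: it stays where it is left.
- lock_grip (a point): Centre of the top face of the red lock grip, 141 mm above the bench; axes as the jig's. The grip is an upright fin 12 mm thick (jig's y), 36 mm wide (x), 30 mm tall, on a carriage 56 x 40 mm. A blade (60 mm wide, its top 30 mm below this point) reaches 130 mm from the grip towards the boss and covers the screw; with the slide home it ends 80 mm short of the screw axis.
- clamp_screw (a joint): Turn of the clamp screw, rad; grows clockwise from above (forward). The start reading varies; the drop comes 0.4 to 2.1 rad backward from the start and must be felt or seen. Turning takes under 0.3 N m. It cannot go further than about 2.8 rad backward past the drop, and does not turn by itself.
- boss_top (a point): Centre of the boss's top face, on the screw axis, fixed, 52 mm above the bench. Right-hand single thread, 8 mm pitch: the screw rests on the open first turn; turned backward it rises 1.3 mm per rad, then falls 8 mm onto the turn below. Turned forward from there it goes down 8 mm per turn. About 10 N (weight, light spring) draw it down: it drops if held loosely or let go, not if gripped hard.
- tbar_top (a point): Centre of the top face of the screw's T-bar, on the screw axis; moves and turns with it (x along the bar to its yellow-banded end, z up). Dark steel bar 52 mm long, 14 mm thick, 26 mm tall, on a round shank up to 29 mm thick. Its top is about 101 mm above the bench at first, about 87 mm at the end.
- motor: Loose small DC motor, 50 x 122 x 50 mm, a bystander. Origin under its centre.
- tape_roll: Loose black tape roll, 78 mm across, 19 mm tall, a bystander. Origin under its centre.
- fan: Loose black cooling fan, 91 x 91 x 25 mm, a bystander. Origin under its centre.
- driver: Loose screwdriver with black handle, 178 mm long, a bystander. Origin under its centre.

How it is judged:
By the outcome, as a careful person would: the job done as asked, in the order asked, and still so for the second after the job is handed in, while the arm keeps its last pose, push and grip.
It also fails if it takes over 72 s, if anything falls off the work surface, if the arm or the gripper's body presses on something with over 40 N, if the wrist force passes 120 N, or if a joint passes its speed limit or range.

### The arm

A 6-joint arm with a two-finger parallel gripper is mounted at the origin on a cart in front of the work surface, level with it; the furniture and walls round the work are solid. World frame = base frame: x ahead of the robot, y to its left, z up, the work surface at z = 0. Lengths are in m, angles in rad, forces in N, time in s.
With the tool pointing down it reaches from about 0.35 to 0.875 m from the base axis. Payload 4.2 kg.
Tool frame: the origin (TCP) lies on the front face of the gripper's body, between the roots of the fingers; the fingertips stand 73 mm ahead of it and the grasp point (between the pads) lies 54 mm ahead of it; z points along the fingers, y is the line along which they close (so a half turn about z gives the same grasp; the last joint's range is limited). The gripper opens to 85 mm and grips with 20 to 120 N. Pads are 22 mm wide; open, the fingers measure 114 mm over their backs; the gripper's body (76 mm by 85 mm) begins 54 mm behind the grasp point. The pads swing forward as they close: fully open they stand 13 mm farther back than shut.
Start: joints at [1.565, 0.385, 0.008, 0, -1.194, -0.259], TCP at [0.164, 0.603, 0.304] pointing down, gripper open.
Joint ranges: [-3.14, 3.14], [-1.21, 2.06], [-1.07, 1.41], [-3.16, 2.05], [-2.99, -0.16], [-3.1, 3.1]. Speed limits (rad/s): [2.79, 2.79, 3.14, 3.14, 3.14, 3.14].

### API

Orientations are given as a unit quaternion [x, y, z, w].
In Python, from cell import ctrl gives the robot as it stands.
- The arm moves only by the shell command python3 -m creep 'ROWS' [FORCE]. ROWS is JSON, a list of rows, each a list of 5 numbers: the shift along the tool's x, y, z in m, then the turn about the tool's z in rad, then the opening, from -1 (shut) to 1 (fully open). A call has 1 to 10 rows; each row shifts and turns the commanded pose from where the row before left it, along the tool's axes as they then stand; what a row does not reach is not made up. A row lasts 1/10 s, in which the tool goes at most 50 mm and 8.59 degrees, less where a joint would pass 70% of its speed; a pose out of reach is approached as far as the arm can. A call is refused whole if a number of a shift passes 0.05 or a number of a turn 0.15, either way. A call with a gripper value outside its range is refused whole. The fingers move at their own pace and stop on an object; FORCE is the grip in N (left out, the last holds). Time passes only in rows, so rows that do not move let the fingers close. It gives the time, the measured TCP pose, the force, the opening and the grip force at its end, in the units of the state.
- ctrl.state(): the state, without advancing time (a new reading comes with each control period).
- ctrl.capture(name): name is "side" or "top"; returns the picture (384x512x3 uint8, blue, green, red); there is no depth.
- ctrl.camera_params(name): a dict with "intrinsics" (3x3 intrinsics, pixels), "D" ([k1, k2, p1, p2, k3] as OpenCV has them; the pictures are not rectified), "extrinsics" (4x4, takes a point from camera to world coordinates). Camera axes: x right, y down, z forward; pixel columns grow to the right and rows downward; lengths in m; the calibration is good to about 2 mm. A picture is of the moment at which its call begins. camera_params takes no time and is no camera call.
- ctrl.close_job(): hands the job in; it is judged then, once.
The state is a dict: "time_s": time; "q": joint angles; "joint_velocities": joint speeds; "joint_torque": joint torques, N m; "position": TCP position; "tool_rot": TCP orientation; "contact_force": force on the tool from outside, world axes, zero at the start; "wrist_torque": the same for the moment, N m; "finger_gap": finger opening in m; "grip_force": force on a finger pad.
Only numpy, scipy, OpenCV 4.12 (cv2) and the standard library are available. Lean on these libraries where they do the work, as an engineer would, in place of code of your own. Each camera call takes 0.05 s, during which the arm holds its last target. There are 200 camera calls.

## Working session

There is one attempt and no reset: what is moved stays moved. The work goes in short steps, Python scripts to look and compute and a shell command to move; the robot and the scene stay as the last step left them, time stands still between calls to the robot, and variables do not carry over. Pictures are saved under pics/ and viewed, at most 10 in all, crops included, and the job is handed in when it is done.

```bash
mkdir -p pics; ls
python3 - <<'E'
from cell import ctrl
import cv2,numpy as np
s=ctrl.state();print(s)
a=[]
for n in("side","top"):
    im=ctrl.capture(n);cv2.imwrite(f"pics/{n}0.png",im)
    p=ctrl.camera_params(n);print(n,np.round(p["intrinsics"],1).tolist(),p["D"],np.round(p["extrinsics"],3).tolist())
E
```

```text
pics
{'time_s': 0.0, 'q': array([ 1.56458610e+00,  3.85574142e-01,  6.62321388e-03, -4.91694046e-04,
       -1.19400585e+00, -2.58608302e-01]), 'joint_velocities': array([-0.00083536,  0.00019355, -0.00118358, -0.00184851,  0.00077579,
        0.0011427 ]), 'joint_torque': array([ 1.83292577e-04, -3.92284083e+01,  1.88398415e+01,  4.18613479e+00,
       -4.69178427e-03, -1.89866576e-06]), 'position': array([0.16344378, 0.60280981, 0.30281086]), 'tool_rot': array([ 9.91234110e-01, -1.32112526e-01, -9.07242159e-05,  1.10039406e-03]), 'contact_force': array([-0.31570104, -0.99892505,  0.03086519]), 'wrist_torque': array([-0.01969587,  0.02566666, -0.00523827]), 'grip_force': 0.0, 'finger_gap': 0.08517991827842733}
side [[399.0, 0.0, 265.3], [0.0, 399.0, 187.2], [0.0, 0.0, 1.0]] [-0.13110639  0.          0.          0.          0.        ] [[0.975, -0.103, 0.198, 0.291], [-0.223, -0.458, 0.86, -1.245], [0.002, -0.883, -0.47, 0.738], [0.0, 0.0, 0.0, 1.0]]
top [[410.2, 0.0, 255.2], [0.0, 410.2, 190.2], [0.0, 0.0, 1.0]] [0.0058955 0.        0.        0.        0.       ] [[0.011, -0.981, 0.192, 0.287], [-1.0, -0.013, -0.007, -0.05], [0.01, -0.192, -0.981, 1.489], [0.0, 0.0, 0.0, 1.0]]
```

View pics/side0.png

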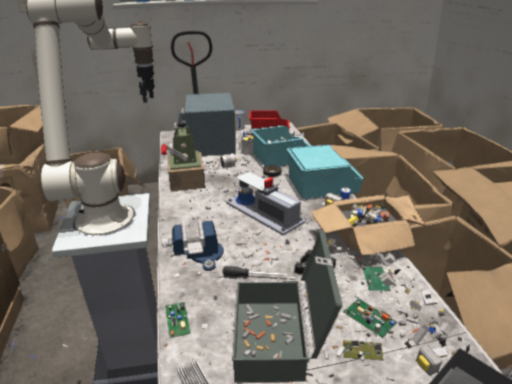

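View pics/top0.png

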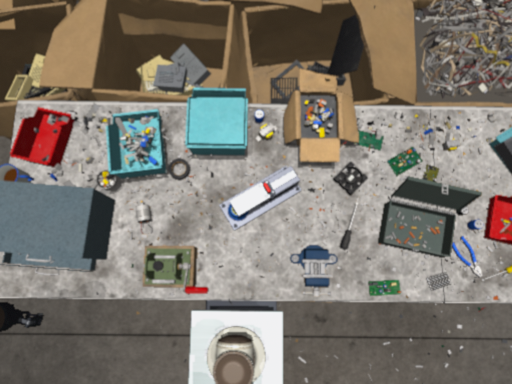

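The jig lies near (260,197) in the top view. Its grip is at about (267,188), and the blade covers the boss at the lower-left end, about (238,208). In the side view the jig is near (268,202). I'll enlarge both.

```bash
cat > h.py <<'E'
import cv2,numpy as np
from cell import ctrl
def ray(n,uv):
    p=ctrl.camera_params(n);K=np.array(p["intrinsics"]);D=np.array(p["D"]);T=np.array(p["extrinsics"])
    u=cv2.undistortPoints(np.array(uv,float).reshape(-1,1,2),K,D).reshape(-1,2)
    return T[:3,3],np.c_[u,np.ones(len(u))]@T[:3,:3].T
def onz(n,uv,z):
    o,d=ray(n,uv);return o+d*((z-o[2])/d[:,2])[:,None]
def proj(n,X):
    p=ctrl.camera_params(n);T=np.linalg.inv(np.array(p["extrinsics"]))
    return cv2.projectPoints(np.array(X,float).reshape(-1,3),cv2.Rodrigues(T[:3,:3])[0],T[:3,3],np.array(p["intrinsics"]),np.array(p["D"]))[0].reshape(-1,2)
def crop(n,x,y,w,h,k,name,im=None):
    im=ctrl.capture(n) if im is None else im
    cv2.imwrite(name,cv2.resize(im[y:y+h,x:x+w],None,fx=k,fy=k,interpolation=cv2.INTER_CUBIC));return im
def red(im,x,y,w,h):
    hsv=cv2.cvtColor(im,cv2.COLOR_BGR2HSV);m=((hsv[...,0]<8)|(hsv[...,0]>172))&(hsv[...,1]>130)&(hsv[...,2]>70)
    k=np.zeros_like(m);k[y:y+h,x:x+w]=1;v,u=np.nonzero(m&k);return u,v
E
python3 - <<'E'
from h import *
t=cv2.imread("pics/top0.png");s=cv2.imread("pics/side0.png")
a=cv2.resize(t[160:230,210:310],None,fx=7,fy=7,interpolation=cv2.INTER_CUBIC)[:300*2]
b=cv2.resize(s[165:235,220:310],None,fx=7,fy=7,interpolation=cv2.INTER_CUBIC)
cv2.imwrite("pics/tc.png",a);cv2.imwrite("pics/sc.png",b)
for n,im,w in(("top",t,(250,170,40,40)),("side",s,(250,165,40,35))):
    u,v=red(im,*w);print(n,len(u),u.mean(),v.mean(),u.min(),u.max(),v.min(),v.max(),onz(n,[[u.mean(),v.mean()]],.141))
E
```

```text
top 37 266.94594594594594 187.59459459459458 264 270 183 192 [[ 0.56045219 -0.0999381   0.141     ]]
side 67 268.4925373134328 181.61194029850745 265 272 176 187 [[ 0.56132979 -0.11550602  0.141     ]]
```

View pics/tc.png

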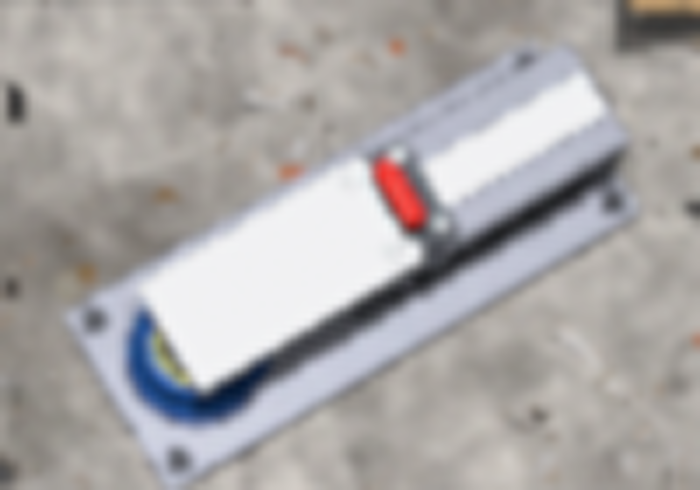

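View pics/sc.png

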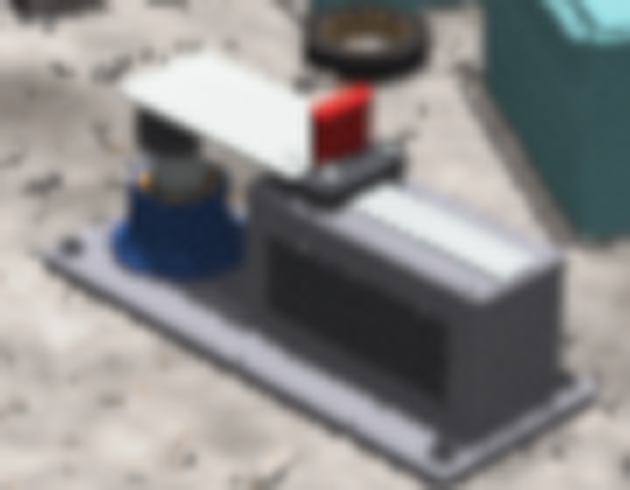

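Top crop: base corners at about (68,315), (172,487) and (635,210), the blue boss around (200,350), and the red grip from (380,155) to (425,228). Side crop: red fin from (315,85) to (370,160), with the blade over the dark T-bar.

Run:
```python
from h import *
def pt(n,l):
    o={"top":(210,160),"side":(220,165)}[n]
    return (np.array(l,float)+.5)/7-.5+o
# jig pts: corners (+-55,135),( ?, -155)
P=pt("top",[(68,315),(172,487),(635,210)])
W=onz("top",P,.012);print(W)
print(np.linalg.norm(W[0]-W[1]),np.linalg.norm(W[1]-W[2]))
# jig frame: y from right->bottom corner
y=(W[1]-W[2])[:2];y/=np.linalg.norm(y);x=np.array([y[1],-y[0]])
s=np.sign((W[0]-W[1])[:2]@x);print("side of L on x",s)
J=np.array([(s*.055,.135),(-s*.055,.135),(-s*.055,-.155)])
R=np.c_[x,y]; t=(W[:,:2]-J@R.T).mean(0)
print("jig",t,"yaw",np.arctan2(x[1],x[0]),np.degrees(np.arctan2(x[1],x[0])))
print("boss",t+R@[0,.085])
S=pt("side",[(45,258),(440,485),(597,385)]);W2=onz("side",S,.012);print(W2)
# grip: top face in top view ends; in side view top edge
g=onz("top",pt("top",[(402,192)]),.141);print("grip top",g, R.T@(g[0,:2]-t))
g=onz("side",pt("side",[(342,98)]),.141);print("grip side",g, R.T@(g[0,:2]-t))
b=onz("side",pt("side",[(122,85),(205,55)]),.111);print([R.T@(q[:2]-t) for q in b])
b=onz("top",pt("top",[(145,297),(205,390)]),.111);print([R.T@(q[:2]-t) for q in b])
```

```text
[[ 0.52133787  0.06861896  0.012     ]
 [ 0.43246261  0.01267698  0.012     ]
 [ 0.58081475 -0.22728631  0.012     ]]
0.1050157899851448 0.2821183039908995
side of L on x 1.0
jig [ 0.54728993 -0.0716283 ] yaw 0.5537150677517815 31.72553643497751
boss [0.50259261 0.00067073]
[[ 0.43281564  0.00907634  0.012     ]
 [ 0.57944398 -0.2351128   0.012     ]
 [ 0.67506767 -0.17059587  0.012     ]]
grip top [[ 0.56249065 -0.10010867  0.141     ]] [-0.00204705 -0.03221805]
grip side [[ 0.56620617 -0.09395504  0.141     ]] [ 0.00434918 -0.02893772]
[array([-0.02230799,  0.10071799]), array([0.03091001, 0.09693939])]
[array([0.02248731, 0.09792671]), array([-0.0317092 ,  0.09615924])]
```

Top and side views agree to a few mm: jig yaw about 31.7°, grip near (0.563, -0.098), boss near (0.5026, 0.001), slide about 0.018. I'll rise first, then traverse above the furniture.

```bash
python3 -m creep '[[0,0,-0.05,0,1],[0,0,-0.05,0,1],[0,0,-0.05,0,1],[0,0,0,0,1]]'
python3 -m creep '[[0.0285,0.0285,0,0,1],[0.0285,0.0285,0,0,1],[0.0285,0.0285,0,0,1],[0.0285,0.0285,0,0,1],[0.0285,0.0285,0,0,1],[0.0285,0.0285,0,0,1],[0.0285,0.0285,0,0,1],[0.0285,0.0285,0,0,1],[0.0285,0.0285,0,0,1],[0.0285,0.0285,0,0,1]]'
python3 -m creep '[[0.0285,0.0285,0,0,1],[0.0285,0.0285,0,0,1],[0.0285,0.0285,0,0,1],[0.0285,0.0285,0,0,1],[0.0285,0.0285,0,0,1],[0.0285,0.0285,0,0,1],[0.0285,0.0285,0,0,1],[0.0285,0.0285,0,0,1],[0.0285,0.0285,0,0,1],[0.0285,0.0285,0,0,1]]'
python3 -m creep '[[0,0,0,0.145,1],[0,0,0,0.145,1],[0,0,0,0.145,1],[0,0,0,0.145,1],[0,0,0,0.145,1],[0,0,0,0.145,1],[0,0,0,0.145,1],[0,0,0,0.145,1]]'
python3 -m creep '[[0,0,0,0.145,1],[0,0,0,0.145,1],[0,0,0,0.145,1],[0,0,0,0.145,1],[0,0,0,0.145,1],[0,0,0,0.145,1],[0,0,0,0.145,1],[0,0,0,0.145,1],[0,0,0,0,1]]'
cat >> h.py <<'E'
def yaw():
    from scipy.spatial.transform import Rotation as R
    s=ctrl.state();M=R.from_quat(s["tool_rot"]).as_matrix()
    return s,M,np.degrees(np.arctan2(M[1,0],M[0,0]))
def delta(dst):
    s,M,a=yaw();return np.round(M.T@(np.array(dst)-s["position"]),4),round(a,2)
E
python3 - <<'E'
from h import *
print(delta([.563,-.098,.19]),ctrl.state()["q"])
E
```

```text
time_s: 0.5
position: [0.1643, 0.6041, 0.4626]
tool_rot: [0.991, -0.132, 0.001, -0.008]
contact_force: [-0.6, -0.4, 1.5]
finger_gap: 0.0853
grip_force: 0.0
time_s: 1.5
position: [0.3643, 0.2519, 0.4535]
tool_rot: [0.991, -0.132, -0.0, 0.0]
contact_force: [0.2, -0.1, 0.2]
finger_gap: 0.0854
grip_force: 0.0
time_s: 2.5
position: [0.565, -0.0977, 0.4532]
tool_rot: [0.991, -0.132, -0.0, -0.0]
contact_force: [0.6, 0.3, 0.4]
finger_gap: 0.0854
grip_force: 0.0
time_s: 3.3
position: [0.5644, -0.096, 0.453]
tool_rot: [0.755, -0.656, -0.001, 0.0]
contact_force: [-0.3, -0.2, 0.1]
finger_gap: 0.0851
grip_force: 0.0
time_s: 4.2
position: [0.5644, -0.096, 0.4532]
tool_rot: [-0.275, 0.961, 0.0, -0.001]
contact_force: [-0.7, -0.7, 0.9]
finger_gap: 0.0852
grip_force: 0.0
(array([ 0.002 , -0.0011,  0.2632]), np.float64(-148.09)) [ 1.14185856e-01  2.31240187e-01  1.54943139e-01 -3.11573542e-04
 -1.49565203e+00 -1.12797132e+00]
```

```bash
python3 -m creep '[[0,-0.001,0.04,0,1],[0,0,0.04,0,1],[0,0,0.04,0,1],[0,0,0.04,0,1],[0,0,0.04,0,1],[0,0,0.03,0,1],[0,0,0.015,0,1],[0,0,0.01,0,1],[0,0,0.005,0,1],[0,0,0,0,1]]' 60
python3 -m creep '[[0,0,0.003,0,1],[0,0,0,0,-1],[0,0,0,0,-1],[0,0,0,0,-1],[0,0,0,0,-1],[0,0,0,0,-1],[0,0,0,0,-1]]' 60
```

```text
time_s: 5.2
position: [0.5651, -0.097, 0.1938]
tool_rot: [-0.275, 0.961, -0.0, -0.0]
contact_force: [-0.0, -0.5, 0.5]
finger_gap: 0.0854
grip_force: 0.0
time_s: 5.9
position: [0.565, -0.0969, 0.1912]
tool_rot: [-0.275, 0.962, -0.0, 0.0]
contact_force: [-0.4, 0.5, 2.2]
finger_gap: 0.0108
grip_force: 60.8
```

```bash
python3 -m creep '[[0,-0.01,0,0,-1],[0,-0.01,0,0,-1],[0,-0.01,0,0,-1],[0,-0.01,0,0,-1],[0,-0.01,0,0,-1]]' 60
python3 -m creep '[[0,-0.01,0,0,-1],[0,-0.01,0,0,-1],[0,-0.01,0,0,-1],[0,-0.005,0,0,-1],[0,0,0,0,-1]]' 60
```

```text
time_s: 6.4
position: [0.592, -0.1404, 0.1912]
tool_rot: [-0.275, 0.962, -0.0, -0.0]
contact_force: [-1.8, 2.9, 5.9]
finger_gap: 0.0103
grip_force: 61.3
time_s: 6.9
position: [0.6108, -0.171, 0.1913]
tool_rot: [-0.274, 0.962, -0.001, 0.0]
contact_force: [-0.5, -3.4, 4.4]
finger_gap: 0.0108
grip_force: 61.0
```

```bash
for i in 1; do python3 -m creep '[[0,-0.003,0,0,-1],[0,0,0,0,-1]]'; python3 -m creep '[[0,-0.003,0,0,-1],[0,0,0,0,-1]]'; python3 -m creep '[[0,-0.002,0,0,-1],[0,0,0,0,-1]]'; done
```

```text
time_s: 7.1
position: [0.6118, -0.1727, 0.1912]
tool_rot: [-0.275, 0.962, -0.0, 0.0]
contact_force: [-1.5, -0.8, 4.4]
finger_gap: 0.0107
grip_force: 61.2
time_s: 7.3
position: [0.6132, -0.1748, 0.1912]
tool_rot: [-0.275, 0.962, -0.0, -0.0]
contact_force: [-2.3, -0.4, 6.0]
finger_gap: 0.0107
grip_force: 61.3
time_s: 7.5
position: [0.6141, -0.1764, 0.1912]
tool_rot: [-0.275, 0.962, -0.0, -0.0]
contact_force: [-1.5, 0.7, 6.1]
finger_gap: 0.0108
grip_force: 61.3
```

```bash
python3 -m creep '[[0,-0.002,0,0,-1],[0,0,0,0,-1]]'; python3 -m creep '[[0,-0.002,0,0,-1],[0,0,0,0,-1]]'
```

```text
time_s: 7.7
position: [0.6148, -0.1774, 0.1912]
tool_rot: [-0.275, 0.962, 0.001, -0.001]
contact_force: [-4.7, 3.6, 6.5]
finger_gap: 0.0108
grip_force: 61.5
time_s: 7.9
position: [0.615, -0.1777, 0.1912]
tool_rot: [-0.275, 0.962, 0.002, -0.001]
contact_force: [-5.7, 8.6, 9.2]
finger_gap: 0.0111
grip_force: 61.9
```

```bash
python3 -m creep '[[0,-0.002,0,0,-1],[0,0,0,0,-1]]'; python3 -m creep '[[0,-0.001,0,0,-1],[0,0,0,0,-1]]'
```

```text
time_s: 8.1
position: [0.6152, -0.1779, 0.1912]
tool_rot: [-0.275, 0.961, 0.003, -0.002]
contact_force: [-9.9, 15.1, 11.7]
finger_gap: 0.0106
grip_force: 62.3
time_s: 8.3
position: [0.6152, -0.178, 0.1912]
tool_rot: [-0.275, 0.961, 0.004, -0.003]
contact_force: [-11.3, 17.3, 13.0]
finger_gap: 0.011
grip_force: 62.5
```

End stop felt: motion stopped and force is building along jig +y. The grip position now gives boss ≈ (0.505, 0.001), which matches. Next I relax, release, rise and look.

```bash
python3 -m creep '[[0,0.004,0,0,-1],[0,0,0,0,1],[0,0,0,0,1],[0,0,0,0,1],[0,0,0,0,1],[0,0,0,0,1],[0,0,-0.03,0,1],[0,0,-0.05,0,1],[0,0,-0.05,0,1],[0,0,-0.05,0,1]]' 
python3 -m creep '[[0,-0.045,0,0,1],[0,-0.045,0,0,1],[0,-0.045,0,0,1],[0,-0.045,0,0,1],[0,0,0,0,1]]'
python3 - <<'E'
from h import *
t=ctrl.capture("top");s=ctrl.capture("side")
cv2.imwrite("pics/t1.png",t);cv2.imwrite("pics/s1.png",s)
a=cv2.resize(t[185:225,215:265],None,fx=10,fy=10,interpolation=cv2.INTER_CUBIC)[:, :400]
b=cv2.resize(s[170:210,230:270],None,fx=10,fy=10,interpolation=cv2.INTER_CUBIC)
cv2.imwrite("pics/ts1.png",np.hstack([a,b]))
print(proj("top",[.504,0,.101]),proj("side",[.504,0,.101]))
u,v=red(t,255,160,40,40);print(len(u),onz("top",[[u.mean(),v.mean()]],.138) if len(u) else 0)
E
```

```text
time_s: 9.3
position: [0.6155, -0.1786, 0.3729]
tool_rot: [-0.275, 0.962, -0.0, -0.0]
contact_force: [1.2, -0.9, 0.0]
finger_gap: 0.0854
grip_force: 0.0
time_s: 9.8
position: [0.7125, -0.336, 0.364]
tool_rot: [-0.272, 0.962, 0.002, -0.003]
contact_force: [0.1, 0.7, -1.5]
finger_gap: 0.0858
grip_force: 0.0
[[237.22551355 205.71307748]] [[245.17864198 178.73037523]]
0 0
```

View pics/ts1.png

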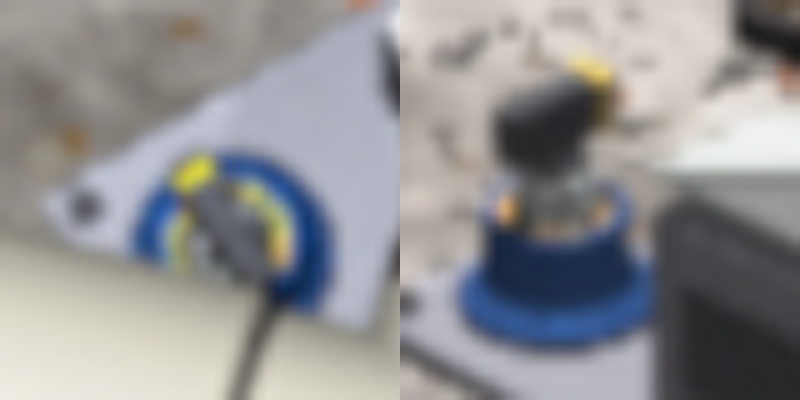

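Top half (10x, origin (215,185)): the bar runs from the yellow end at about (185,165) to the dark end at about (262,272), inside the blue boss. Side half (origin (230,170)): the bar top runs from the yellow end at about (600,72) to the dark end at about (507,112). The blade is well clear.

Run:
```python
from h import *
f=lambda l,o:(np.array(l,float)+.5)/10-.5+o
T=onz("top",f([(185,165),(262,272)],(215,185)),.099)
S=onz("side",f([(200,72),(107,112)],(230,170)),.101)
for A in(T,S):print(A,A.mean(0),np.linalg.norm(A[0]-A[1]),np.degrees(np.arctan2(*(A[0]-A[1])[[1,0]])))
t=cv2.imread("pics/t1.png");hsv=cv2.cvtColor(t,cv2.COLOR_BGR2HSV)
sub=t[198:218,225:250]
m=(sub.max(2)<110)&(cv2.cvtColor(sub,cv2.COLOR_BGR2HSV)[...,1]<80)
print(m.astype(int)[:, :20].tolist() and "\n".join("".join(".#"[int(q)] for q in r) for r in m))
```

```text
[[ 0.52033444  0.01472013  0.099     ]
 [ 0.48359373 -0.0123713   0.099     ]] [0.50196409 0.00117442 0.099     ] 0.045648934870019434 36.403872903767606
[[ 0.52208577  0.01203602  0.101     ]
 [ 0.48429724 -0.01167144  0.101     ]] [5.03191508e-01 1.82289965e-04 1.01000000e-01] 0.04460960882597794 32.10301236334313
.........................
.........................
.........................
.........................
.........................
............#............
............#............
........###.#............
.........##..............
.........#######.........
...........######........
...........######........
...........######........
...........######........
.............#####.......
..............###........
................#........
................###......
................###......
................#........
```

Run:
```python
from h import *
print(delta([.503,.0005,.141]))
```

```text
(array([0.0009, 0.3921, 0.2279]), np.float64(-148.2))
```

```bash
python3 -m creep '[[0,0.0395,0,0,1],[0,0.0395,0,0,1],[0,0.0395,0,0,1],[0,0.0395,0,0,1],[0,0.0395,0,0,1],[0,0.0395,0,0,1],[0,0.0395,0,0,1],[0,0.0395,0,0,1],[0,0.0395,0,0,1],[0,0.037,0,0,1]]'
python3 -m creep '[[0,0,0.04,0,1],[0,0,0.04,0,1],[0,0,0.04,-0.05,1],[0,0,0,0,1],[0,0,0,0,1]]'
python3 - <<'E'
from h import *
print(delta([.503,.0005,.141]),ctrl.state()["q"])
E
```

```text
time_s: 10.9
position: [0.5009, 0.0036, 0.3724]
tool_rot: [-0.276, 0.961, 0.0, 0.002]
contact_force: [-0.0, -0.1, 0.5]
finger_gap: 0.0856
grip_force: 0.0
time_s: 11.4
position: [0.5035, 0.0022, 0.2527]
tool_rot: [-0.299, 0.954, -0.001, 0.001]
contact_force: [0.6, -0.1, 0.1]
finger_gap: 0.0852
grip_force: 0.0
(array([ 0.0015, -0.001 ,  0.1117]), np.float64(-145.19)) [ 0.32797233  0.22440805 -0.36299452  0.00134191 -0.9815603  -1.2918783 ]
```

```bash
python3 -m creep '[[0.0015,-0.001,0.03,0,1],[0,0,0.03,0,1],[0,0,0.025,0,1],[0,0,0.015,0,1],[0,0,0.01,0,1],[0,0,0.001,0,1],[0,0,0,0,1]]' 20
python3 -m creep '[[0,0,0,0,-1],[0,0,0,0,-1],[0,0,0,0,-1],[0,0,0,0,-1],[0,0,0,0,-1],[0,0,0,0,-1],[0,0,0,0,-1]]' 20
python3 - <<'E'
from h import *
s,M,a=yaw();print(a,s["contact_force"],M.T@s["contact_force"],s["wrist_torque"])
E
```

```text
time_s: 12.1
position: [0.5039, 0.0006, 0.1415]
tool_rot: [-0.299, 0.954, -0.0, 0.002]
contact_force: [-0.9, -0.7, -0.2]
finger_gap: 0.0852
grip_force: 0.0
time_s: 12.8
position: [0.5019, 0.0016, 0.1402]
tool_rot: [-0.298, 0.954, 0.001, -0.0]
contact_force: [-4.4, 8.8, 4.1]
finger_gap: 0.0194
grip_force: 20.4
-145.26528256991628 [-4.37465369  8.84324498  4.05724454] [-1.4424784   9.76946144 -4.03468576] [ 2.54389351  1.58115387 -0.03461836]
```

A gap of 19.4 mm isn't the bar (14 mm): the tips have probably caught the shank. I'll reopen, lift 10 mm, recentre by 2 mm and regrip.

```bash
python3 -m creep '[[0,0,0,0,-0.2],[0,0,0,0,-0.2],[0,0,0,0,-0.2],[0,0.002,-0.01,0,-0.2],[0,0,0,0,-0.2]]' 20
python3 -m creep '[[0,0,0,0,-1],[0,0,0,0,-1],[0,0,0,0,-1],[0,0,0,0,-1],[0,0,0,0,-1]]' 20
python3 - <<'E'
from h import *
s,M,a=yaw();print(a,s["contact_force"],M.T@s["contact_force"],s["wrist_torque"])
crop("side",220,150,50,60,10,"pics/s2.png")
E
```

```text
time_s: 13.3
position: [0.5024, 0.0021, 0.1513]
tool_rot: [-0.299, 0.954, -0.0, 0.001]
contact_force: [1.2, 1.0, 0.4]
finger_gap: 0.0342
grip_force: 0.0
time_s: 13.8
position: [0.5017, 0.0019, 0.1501]
tool_rot: [-0.299, 0.954, -0.0, 0.0]
contact_force: [-1.3, 1.5, 3.8]
finger_gap: 0.0135
grip_force: 22.6
-145.22232441970596 [-1.30306749  1.51970932  3.77004647] [ 0.2029344   1.99103217 -3.77032627] [0.23536424 0.34701993 0.00105642]
```

View pics/s2.png

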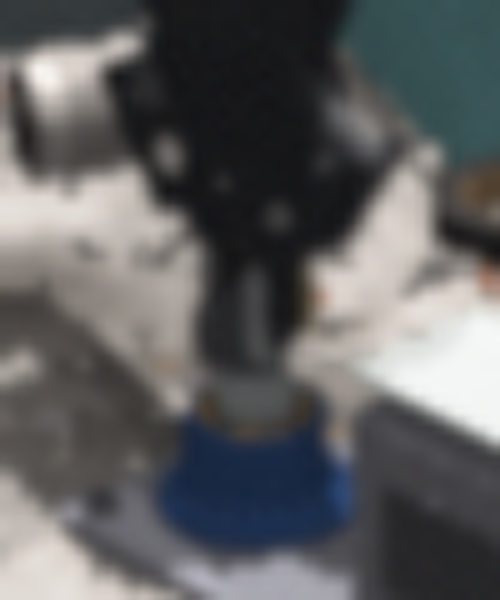

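The crop shows the closed fingers around the bar at about (250,300), with the grey shank entering the boss at about (255,400). A gap of 13.5 mm means the bar is held. Now backward in small steps.

```bash
cat > f.py <<'E'
from h import *
s,M,a=yaw();print("yaw %.1f F_tool %s Tz %.3f z %.4f q6 %.2f"%(a,np.round(M.T@s["contact_force"],1),s["wrist_torque"][2],s["position"][2],s["q"][5]))
E
python3 -m creep '[[0,0,-0.00013,-0.1,-1],[0,0,-0.00013,-0.1,-1]]' >/dev/null; python3 f.py
python3 -m creep '[[0,0,-0.00013,-0.1,-1],[0,0,0,0,-1]]' >/dev/null; python3 f.py
```

```text
yaw -133.6 F_tool [ 0.7  0.2 -3.5] Tz -0.284 z 0.1504 q6 -1.09
yaw -128.0 F_tool [ 0.4  1.1 -3.7] Tz 0.058 z 0.1505 q6 -0.99
```

```bash
python3 -m creep '[[0,0,-0.0001,-0.08,-1],[0,0,0,0,-1]]' >/dev/null; python3 f.py
python3 -m creep '[[0,0,-0.0001,-0.07,-1]]' >/dev/null; python3 f.py
```

```text
yaw -123.5 F_tool [ 1.7 -0.9 -4.8] Tz 0.136 z 0.1507 q6 -0.91
yaw -119.6 F_tool [ 1.9 -2.6 -2.4] Tz -0.255 z 0.1507 q6 -0.84
```

```bash
python3 -m creep '[[0,0,-0.0001,-0.07,-1]]' >/dev/null; python3 f.py
python3 -m creep '[[0,0,-0.0001,-0.07,-1]]' >/dev/null; python3 f.py
```

```text
yaw -115.5 F_tool [ 1.9 -2.5 -3. ] Tz -0.165 z 0.1508 q6 -0.77
yaw -111.5 F_tool [ 1.9 -1.8 -2.8] Tz -0.209 z 0.1508 q6 -0.70
```

```bash
python3 -m creep '[[0,0,-0.0001,-0.07,-1]]' >/dev/null; python3 f.py
python3 -m creep '[[0,0,-0.0001,-0.07,-1]]' >/dev/null; python3 f.py
```

```text
yaw -107.5 F_tool [ 2.  -2.9 -1.7] Tz -0.200 z 0.1509 q6 -0.63
yaw -103.5 F_tool [ 3.2 -2.3 -2.5] Tz -0.254 z 0.1510 q6 -0.56
```

```bash
python3 -m creep '[[0,0,-0.0001,-0.07,-1]]' >/dev/null; python3 f.py
python3 -m creep '[[0,0,-0.0001,-0.07,-1]]' >/dev/null; python3 f.py
```

```text
yaw -99.5 F_tool [ 2.8 -2.4 -2.1] Tz -0.190 z 0.1511 q6 -0.49
yaw -95.4 F_tool [ 3.2 -1.8 -1.3] Tz -0.274 z 0.1513 q6 -0.42
```

```bash
python3 -m creep '[[0,0,-0.0001,-0.07,-1]]' >/dev/null; python3 f.py
python3 -m creep '[[0,0,-0.0001,-0.07,-1]]' >/dev/null; python3 f.py
```

```text
yaw -91.4 F_tool [ 3.3 -2.  -1.7] Tz -0.197 z 0.1513 q6 -0.35
yaw -87.4 F_tool [ 3.1 -1.8 -1.8] Tz -0.193 z 0.1514 q6 -0.28
```

```bash
python3 -m creep '[[0,0,-0.0001,-0.07,-1]]' >/dev/null; python3 f.py
python3 -m creep '[[0,0,-0.0001,-0.07,-1]]' >/dev/null; python3 f.py
```

```text
yaw -83.4 F_tool [ 3.7 -2.8 -0.8] Tz -0.155 z 0.1515 q6 -0.21
yaw -79.4 F_tool [ 5.2 -4.4  5.6] Tz -0.034 z 0.1513 q6 -0.14
```

Support vanished between yaw -83° and -79°: Fz turned downward and the torque went to zero. I stop turning here and check.

```bash
python3 -m creep '[[0,0,0,0,-1]]' ; python3 f.py;python3 -m creep '[[0,0,0,0,-1]]' >/dev/null; python3 f.py
```

```text
time_s: 15.65
position: [0.5026, 0.0016, 0.1511]
tool_rot: [0.769, -0.639, 0.001, -0.0]
contact_force: [3.3, -2.5, -1.9]
finger_gap: 0.0136
grip_force: 22.0
yaw -79.4 F_tool [ 3.  -2.7  1.9] Tz 0.173 z 0.1511 q6 -0.14
yaw -79.5 F_tool [ 4.4 -2.9  2.1] Tz 0.132 z 0.1511 q6 -0.14
```

```bash
python3 -m creep '[[0,0,0,0,-0.2],[0,0,0,0,-0.2],[0,0,0,0,-0.2],[0,0,0,0,-0.2],[0,0,-0.03,0,-0.2],[0,0,-0.03,0,-0.2],[0,0,-0.03,0,-0.2],[0,0,0,0,-0.2],[0,0,0,0,-0.2]]'; python3 f.py
python3 - <<'E'
from h import *
s1=cv2.imread("pics/s1.png")[165:210,225:265]
s=ctrl.capture("side");cv2.imwrite("pics/s3.png",s)
k=lambda a:cv2.resize(a,None,fx=10,fy=10,interpolation=cv2.INTER_CUBIC)
cv2.imwrite("pics/cmp.png",np.hstack([k(s1),k(s[165:210,225:265])]))
E
```

```text
time_s: 16.65
position: [0.5015, 0.002, 0.242]
tool_rot: [0.77, -0.639, 0.0, -0.001]
contact_force: [-0.3, -0.1, -0.5]
finger_gap: 0.0343
grip_force: 0.0
yaw -79.4 F_tool [0.  0.3 0.5] Tz -0.005 z 0.2420 q6 -0.14
```

View pics/cmp.png

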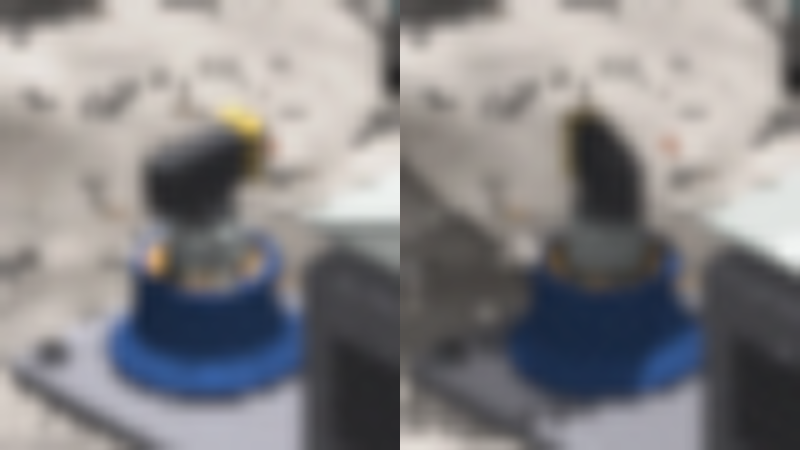

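Left half is before, right half after: the bar's yellow end is at (580,115) and its near end's bottom is at about (612,222). The visible shank is shorter. I'll check this against predicted heights.

Run:
```python
from h import *
c=np.array([.5025,.0015])
for ang,hs,off in((36,(.101,),0),(102,(.1025,.0945),400)):
    d=np.array([np.cos(np.radians(ang)),np.sin(np.radians(ang))])
    for h in hs:
        X=[[*(c+.026*d),h],[*(c-.026*d),h],[*(c-.026*d),h-.026]]
        p=proj("side",X);print(ang,h,np.round((p-[225,165]+.5)*10+[off,0]).tolist())
s=cv2.imread("pics/s3.png")
for n in("s1","s3"):
    s=cv2.imread(f"pics/{n}.png");print(n,[int(v) for v in s[170:196,243 if n=="s1" else 246].mean(1)])
```

```text
36 0.101 [[252.0, 116.0], [151.0, 166.0], [153.0, 231.0]]
102 0.1025 [[574.0, 108.0], [630.0, 168.0], [631.0, 233.0]]
102 0.0945 [[575.0, 127.0], [630.0, 188.0], [632.0, 253.0]]
s1 [216, 211, 199, 178, 171, 161, 162, 176, 153, 116, 90, 62, 46, 40, 39, 42, 50, 69, 88, 94, 87, 83, 84, 87, 71, 50]
s3 [194, 175, 182, 205, 210, 200, 174, 133, 93, 60, 48, 45, 42, 42, 40, 41, 47, 65, 81, 86, 85, 76, 63, 59, 53, 44]
```

Run:
```python
from h import *
for n,cols in(("s1",range(238,252)),("s3",range(240,250))):
    g=cv2.imread(f"pics/{n}.png").max(2)
    print(n,list(cols))
    for r in range(172,200):print(r,*["%3d"%g[r,c] for c in cols])
```

```text
s1 [238, 239, 240, 241, 242, 243, 244, 245, 246, 247, 248, 249, 250, 251]
172 191 195 174 177 204 206 209 196 194 188 188 204 220 217
173 164 189 175 179 196 185 212 218 217 214 206 201 214 213
174 166 202 207 207 197 179 208 220 222 222 220 214 211 205
175 189 208 212 206 187 171 191 204 218 226 227 220 216 213
176 196 203 204 199 182 173 172 176 198 219 226 224 222 211
177 196 196 197 198 192 184 175 162 154 157 179 212 219 195
178 197 192 186 177 172 158 144 127 112 101 109 135 150 159
179 193 180 165 142 133 117 108  95  83  70  60  73 101 136
180 185 156 132 112 104  93  80  67  55  48  46  65  96 133
181 174 123  91  87  79  65  55  47  45  42  45  65  97 132
182 167 107  61  57  53  48  44  42  42  43  51  80 111 129
183 166 105  53  44  44  42  42  42  44  50  81 124 147 155
184 169 111  57  44  43  41  42  44  46  62 109 159 176 179
185 169 122  70  48  45  44  44  51  57  73 112 158 174 178
186 169 141 101  74  60  52  50  58  71  86 115 158 172 169
187 168 160 139 114  85  70  68  74  92 117 130 151 156 158
188 159 163 156 132  98  89  94  98 114 139 135 131 130 137
189 16
[... 1239 characters left out ...]
 161 143  99  59  43  41  42  44  63 117
185 156 137  93  58  46  43  43  44  61 108
186 141 127  90  65  55  51  49  49  63 105
187 124 113  96  83  75  69  67  65  71  97
188  96  91  93  93  92  85  82  80  78  79
189  77  77  87  93  92  90  87  85  79  70
190  83  75  84  89  89  89  87  83  76  68
191  84  76  74  80  82  81  77  75  69  65
192  67  67  63  70  76  72  65  61  59  57
193  69  68  66  65  72  69  62  62  63  67
194  67  68  69  69  69  68  70  68  68  67
195  65  66  68  68  67  68  68  69  68  67
196  65  66  67  68  67  68  68  67  68  67
197  65  66  66  66  67  68  67  67  68  66
198  65  66  66  66  67  67  67  68  67  67
199  67  67  67  68  67  68  67  67  68  71
```

The images are ambiguous: the edge offsets lean towards "not dropped". I'll measure the bar-top height by touching it gently with closed fingertips: contact at TCP z ≈ 0.175 means not dropped, ≈ 0.167 means dropped.

```bash
python3 -m creep '[[0,0,0,0,-1],[0,0,0,0,-1],[0,0,0,0,-1],[0,0,0.03,0,-1],[0,0,0.02,0,-1],[0,0,0.01,0,-1],[0,0,0,0,-1]]' >/dev/null; python3 f.py
python3 -m creep '[[0,0,0.002,0,-1],[0,0,0,0,-1]]' >/dev/null; python3 f.py
python3 -m creep '[[0,0,0.002,0,-1],[0,0,0,0,-1]]' >/dev/null; python3 f.py
python3 -m creep '[[0,0,0.001,0,-1],[0,0,0,0,-1]]' >/dev/null; python3 f.py
python3 -m creep '[[0,0,0.001,0,-1],[0,0,0,0,-1]]' >/dev/null; python3 f.py
```

```text
yaw -79.3 F_tool [ 0.1 -0.1 -0.5] Tz -0.006 z 0.1801 q6 -0.14
yaw -79.3 F_tool [ 0.7 -0.  -0.7] Tz -0.022 z 0.1802 q6 -0.14
yaw -79.3 F_tool [-0.3  0.1  0.3] Tz 0.034 z 0.1779 q6 -0.14
yaw -79.3 F_tool [-0.1  0.2  0.6] Tz -0.007 z 0.1766 q6 -0.14
yaw -79.3 F_tool [-0.6 -0.1  0.1] Tz -0.047 z 0.1754 q6 -0.14
```

```bash
python3 -m creep '[[0,0,0.001,0,-1],[0,0,0,0,-1]]' >/dev/null; python3 f.py
python3 -m creep '[[0,0,0.001,0,-1],[0,0,0,0,-1]]' >/dev/null; python3 f.py
python3 -m creep '[[0,0,0.001,0,-1],[0,0,0,0,-1]]' >/dev/null; python3 f.py
```

```text
yaw -79.3 F_tool [-0.3  0.2 -1.6] Tz 0.034 z 0.1747 q6 -0.14
yaw -79.3 F_tool [-1.6  2.7 -6.5] Tz 0.020 z 0.1744 q6 -0.14
yaw -79.3 F_tool [ -1.5   3.8 -10.7] Tz 0.020 z 0.1741 q6 -0.14
```

Contact at 0.1748 puts the bar top at about 0.102, so it has not dropped yet. I'll regrip and go on backward.

```bash
python3 -m creep '[[0,0,-0.01,0,-1],[0,0,0,0,-0.2],[0,0,0,0,-0.2],[0,0,0,0,-0.2],[0,0,0.015,0,-0.2],[0,0,0.015,0,-0.2],[0,0,0.0015,0,-0.2],[0,0,0,0,-0.2],[0,0,0,0,-0.2]]' >/dev/null; python3 f.py
python3 -m creep '[[0,0,0,0,-1],[0,0,0,0,-1],[0,0,0,0,-1],[0,0,0,0,-1],[0,0,0,0,-1]]' 20; python3 f.py
```

```text
yaw -79.3 F_tool [-0.5 -0.2 -0.7] Tz -0.026 z 0.1515 q6 -0.14
time_s: 20.2
position: [0.5025, 0.0021, 0.1517]
tool_rot: [0.77, -0.638, 0.001, -0.001]
contact_force: [2.1, 0.8, 2.3]
finger_gap: 0.0139
grip_force: 24.9
yaw -79.3 F_tool [-0.4 -2.3 -2.3] Tz -0.001 z 0.1517 q6 -0.14
```

```bash
python3 -m creep '[[0,0,-0.0001,-0.07,-1]]' >/dev/null; python3 f.py
python3 -m creep '[[0,0,-0.0001,-0.07,-1]]' >/dev/null; python3 f.py
```

```text
yaw -75.2 F_tool [ 2.7 -5.5  8.7] Tz -0.050 z 0.1509 q6 -0.07
yaw -71.2 F_tool [ 3.5 -6.   9.4] Tz -0.060 z 0.1504 q6 0.00
```

Now the gripper carries about 9 N, so the screw has left its thread and hangs in the grip (edge at about -78°). I release it here to drop, then check the height by touch.

```bash
python3 -m creep '[[0,0,0,0,-0.2],[0,0,0,0,-0.2],[0,0,0,0,-0.2],[0,0,0,0,-0.2],[0,0,-0.03,0,-0.2],[0,0,-0.01,0,-1],[0,0,0,0,-1],[0,0,0,0,-1],[0,0,0,0,-1],[0,0,0,0,-1]]' >/dev/null; python3 f.py
python3 -m creep '[[0,0,0.01,0,-1],[0,0,0.0055,0,-1],[0,0,0.003,0,-1],[0,0,0,0,-1]]' >/dev/null; python3 f.py
```

```text
yaw -71.3 F_tool [ 0.7 -1.  -0.2] Tz 0.048 z 0.1903 q6 -0.00
yaw -71.3 F_tool [-0.7 -0.2 -0.3] Tz 0.027 z 0.1718 q6 -0.00
```

```bash
python3 -m creep '[[0,0,0.003,0,-1],[0,0,0,0,-1]]' >/dev/null; python3 f.py
python3 -m creep '[[0,0,0.0015,0,-1],[0,0,0,0,-1]]' >/dev/null; python3 f.py
python3 -m creep '[[0,0,0.001,0,-1],[0,0,0,0,-1]]' >/dev/null; python3 f.py
```

```text
yaw -71.3 F_tool [-0.4 -0.4  0.5] Tz -0.016 z 0.1694 q6 -0.00
yaw -71.3 F_tool [-0.8 -0.3  0.3] Tz -0.011 z 0.1682 q6 -0.00
yaw -71.3 F_tool [-0.5 -0.6 -0.4] Tz -0.021 z 0.1673 q6 -0.00
```

At least 7.5 mm lower, so the drop is confirmed. Now I regrip lower and turn forward.

```bash
python3 -m creep '[[0,0,-0.02,0,-1],[0,0,0,0,-0.2],[0,0,0,0,-0.2],[0,0,0,0,-0.2],[0,0,0.02,0,-0.2],[0,0,0.015,0,-0.2],[0,0,0.008,0,-0.2],[0,0,0,0,-0.2],[0,0,0,0,-0.2]]' >/dev/null; python3 f.py
python3 -m creep '[[0,0,0,0,-1],[0,0,0,0,-1],[0,0,0,0,-1],[0,0,0,0,-1],[0,0,0,0,-1]]' 40; python3 f.py
```

```text
yaw -71.3 F_tool [ 0.2 -0.1  0.3] Tz 0.021 z 0.1443 q6 -0.00
time_s: 23.8
position: [0.5025, 0.0022, 0.145]
tool_rot: [0.813, -0.583, 0.001, -0.001]
contact_force: [1.4, -0.1, 2.7]
finger_gap: 0.0129
grip_force: 44.7
yaw -71.3 F_tool [ 0.5 -1.3 -2.7] Tz -0.033 z 0.1450 q6 -0.00
```

```bash
python3 -m creep '[[0,0,0.00018,0.14,-1],[0,0,0.00018,0.14,-1],[0,0,0.00018,0.14,-1],[0,0,0.00018,0.14,-1],[0,0,0.00018,0.14,-1]]' >/dev/null; python3 f.py
python3 -m creep '[[0,0,0.00018,0.14,-1],[0,0,0.00018,0.14,-1],[0,0,0.00018,0.14,-1],[0,0,0.00018,0.14,-1],[0,0,0.00018,0.14,-1]]' >/dev/null; python3 f.py
```

```text
yaw -111.7 F_tool [-2.  -0.  -4.7] Tz 0.232 z 0.1440 q6 -0.71
yaw -151.8 F_tool [-0.6  2.4 -3.6] Tz 0.220 z 0.1431 q6 -1.41
```

```bash
python3 -m creep '[[0,0,0.00018,0.14,-1],[0,0,0.00018,0.14,-1],[0,0,0.00018,0.14,-1],[0,0,0.00018,0.14,-1],[0,0,0.00018,0.14,-1]]' >/dev/null; python3 f.py
python3 -m creep '[[0,0,0.00018,0.14,-1],[0,0,0.00018,0.14,-1],[0,0,0.00018,0.14,-1],[0,0,0.00018,0.14,-1],[0,0,0.00018,0.14,-1],[0,0,0,0,-1]]' ; python3 f.py
```

```text
yaw 168.1 F_tool [ 0.8  3.  -4.4] Tz 0.232 z 0.1423 q6 -2.11
time_s: 25.9
position: [0.5022, 0.0027, 0.1413]
tool_rot: [0.436, 0.9, 0.001, 0.001]
contact_force: [-0.2, 4.9, 5.7]
finger_gap: 0.0135
grip_force: 45.0
yaw 128.3 F_tool [ 4.   2.9 -5.7] Tz -0.187 z 0.1413 q6 -2.80
```

```bash
python3 -m creep '[[0,0,0,0,-0.2],[0,0,0,0,-0.2],[0,0,0,0,-0.2],[0,0,0,0,-0.2],[0,0,-0.03,0,-0.2],[0,0,-0.02,0,-0.2],[0,0,0,-0.1416,-0.2],[0,0,0,-0.14,-0.2],[0,0,0,-0.14,-0.2],[0,0,0,-0.14,-0.2]]' >/dev/null
python3 -m creep '[[0,0,0,-0.14,-0.2],[0,0,0,-0.14,-0.2],[0,0,0,-0.14,-0.2],[0,0,0,-0.14,-0.2],[0,0,0,-0.14,-0.2],[0,0,0,-0.14,-0.2],[0,0,0,-0.14,-0.2],[0,0,0,-0.14,-0.2],[0,0,0,-0.14,-0.2],[0,0,0,-0.14,-0.2]]' >/dev/null
python3 -m creep '[[0,0,0,-0.14,-0.2],[0,0,0,-0.14,-0.2],[0,0,0,-0.14,-0.2],[0,0,0,-0.14,-0.2],[0,0,0,-0.14,-0.2],[0,0,0,-0.14,-0.2],[0,0,0,-0.14,-0.2],[0,0,0,-0.14,-0.2],[0,0,0,-0.06,-0.2],[0,0,0,0,-0.2]]' >/dev/null; python3 f.py
python3 - <<'E'
from h import *
print(delta([.5024,.0021,.1405]))
E
```

```text
yaw -51.7 F_tool [ 0.6 -0.9 -0.1] Tz -0.011 z 0.1904 q6 0.34
(array([ 0.0003, -0.0011,  0.0499]), np.float64(-51.75))
```

```bash
python3 -m creep '[[0,-0.0006,0.02,0,-0.2],[0,0,0.02,0,-0.2],[0,0,0.0095,0,-0.2],[0,0,0,0,-0.2],[0,0,0,0,-0.2],[0,0,0,0,-1],[0,0,0,0,-1],[0,0,0,0,-1],[0,0,0,0,-1],[0,0,0,0,-1]]' 40; python3 f.py
```

```text
time_s: 29.9
position: [0.5026, 0.0024, 0.1419]
tool_rot: [0.9, -0.436, 0.001, -0.0]
contact_force: [-1.0, 0.7, 6.7]
finger_gap: 0.0131
grip_force: 44.2
yaw -51.7 F_tool [-1.1  0.3 -6.7] Tz -0.058 z 0.1419 q6 0.34
```

```bash
python3 -m creep '[[0,0,0.00018,0.14,-1],[0,0,0.00018,0.14,-1],[0,0,0.00018,0.14,-1],[0,0,0.00018,0.14,-1],[0,0,0.00018,0.14,-1],[0,0,0.00018,0.14,-1],[0,0,0.00018,0.14,-1],[0,0,0.00018,0.14,-1],[0,0,0.00018,0.14,-1],[0,0,0.00018,0.14,-1]]' >/dev/null; python3 f.py
python3 -m creep '[[0,0,0.00018,0.14,-1],[0,0,0.00018,0.14,-1],[0,0,0.00018,0.14,-1],[0,0,0.00018,0.14,-1],[0,0,0.00018,0.14,-1],[0,0,0.00018,0.14,-1],[0,0,0.00018,0.14,-1],[0,0,0.00018,0.14,-1],[0,0,0.00018,0.14,-1],[0,0,0,0,-1]]'; python3 f.py
```

```text
yaw -132.2 F_tool [ 0.9  2.5 -6.8] Tz 0.218 z 0.1401 q6 -1.07
time_s: 31.9
position: [0.5025, 0.0026, 0.1384]
tool_rot: [0.21, 0.978, 0.0, 0.001]
contact_force: [-1.3, 1.7, 6.9]
finger_gap: 0.0131
grip_force: 44.4
yaw 155.7 F_tool [ 1.9  1.  -6.9] Tz -0.137 z 0.1384 q6 -2.32
```

```bash
python3 -m creep '[[0,0,0,0,-0.2],[0,0,0,0,-0.2],[0,0,0,0,-0.2],[0,0,0,0,-0.2],[0,0,-0.03,0,-0.2],[0,0,-0.02,0,-0.2],[0,0,0,-0.1416,-0.2],[0,0,0,-0.14,-0.2],[0,0,0,-0.14,-0.2],[0,0,0,-0.14,-0.2]]' >/dev/null
python3 -m creep '[[0,0,0,-0.14,-0.2],[0,0,0,-0.14,-0.2],[0,0,0,-0.14,-0.2],[0,0,0,-0.14,-0.2],[0,0,0,-0.14,-0.2],[0,0,0,-0.14,-0.2],[0,0,0,-0.14,-0.2],[0,0,0,-0.14,-0.2],[0,0,0,-0.14,-0.2],[0,0,0,-0.14,-0.2]]' >/dev/null
python3 -m creep '[[0,0,0,-0.14,-0.2],[0,0,0,-0.14,-0.2],[0,0,0,-0.14,-0.2],[0,0,0,-0.14,-0.2],[0,0,0,-0.14,-0.2],[0,0,0,-0.14,-0.2],[0,0,0,-0.14,-0.2],[0,0,0,-0.14,-0.2],[0,0,0,-0.06,-0.2],[0,0,0,0,-0.2]]' >/dev/null; python3 f.py
python3 -m creep '[[0,-0.0003,0.02,0,-0.2],[0,0,0.02,0,-0.2],[0,0,0.0095,0,-0.2],[0,0,0,0,-0.2],[0,0,0,0,-0.2],[0,0,0,0,-1],[0,0,0,0,-1],[0,0,0,0,-1],[0,0,0,0,-1],[0,0,0,0,-1]]' 40; python3 f.py
```

```text
yaw -24.2 F_tool [ 0.  -0.6 -0.6] Tz 0.019 z 0.1875 q6 0.82
time_s: 35.9
position: [0.5027, 0.0025, 0.139]
tool_rot: [0.978, -0.209, 0.001, -0.0]
contact_force: [-0.8, -2.8, 5.1]
finger_gap: 0.013
grip_force: 44.3
yaw -24.1 F_tool [ 0.4  2.9 -5.1] Tz -0.102 z 0.1390 q6 0.82
```

```bash
python3 -m creep '[[0,0,0.00018,0.14,-1],[0,0,0.00018,0.14,-1],[0,0,0.00018,0.14,-1],[0,0,0.00018,0.14,-1],[0,0,0.00018,0.14,-1],[0,0,0.00018,0.14,-1],[0,0,0.00005,0.04,-1],[0,0,0,0,-1],[0,0,0,0,-1]]'; python3 f.py
python3 - <<'E'
from h import *
t=ctrl.capture("top");s=ctrl.capture("side")
k=lambda a:cv2.resize(a,(400,400),interpolation=cv2.INTER_CUBIC)
cv2.imwrite("pics/end.png",np.hstack([k(t[130:250,200:320]),k(s[140:240,220:320])]))
E
```

```text
time_s: 36.8
position: [0.5026, 0.0024, 0.1378]
tool_rot: [0.796, -0.606, 0.0, -0.0]
contact_force: [0.0, -2.2, 5.5]
finger_gap: 0.0132
grip_force: 44.4
yaw -74.6 F_tool [ 2.1  0.6 -5.5] Tz -0.096 z 0.1378 q6 -0.06
```

View pics/end.png

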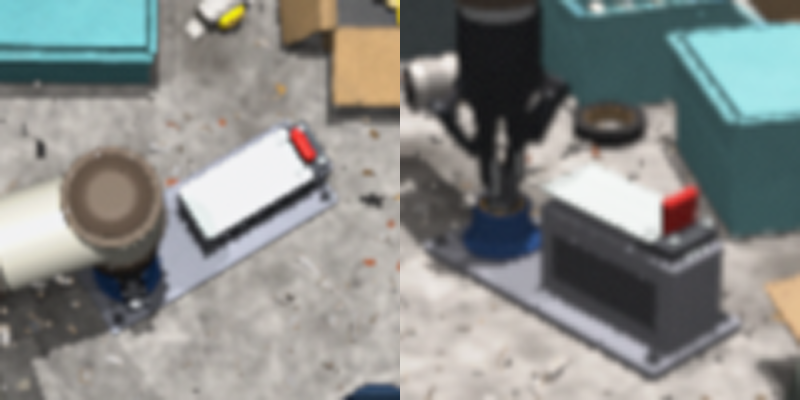

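The picture shows the slide at its far end (red grip at (302,145) left, (680,210) right) and the gripper holding the T-bar over the boss at about (500,200). The tool has gone down about 7–8 mm over the turn, and the bystanders in view look undisturbed. Handing in.

```bash
python3 -c "
from cell import ctrl
print(ctrl.close_job())"
```

```text
the job is handed in; nothing more can be done
None
```

The job is handed in: the lock slide is at its end stop, the screw was backed off until it dropped one thread (confirmed by touch), then turned forward one full turn (about 363° from where I stopped, 3–4° either way), and the gripper still holds the T-bar.

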